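# Puff the dust off a mirror with the air can

## Robot

A 6-joint arm with a two-finger parallel gripper is mounted at the origin on a cart in front of the work surface, level with it; the furniture and walls round the work are solid. World frame = base frame: x ahead of the robot, y to its left, z up, the work surface at z = 0. Lengths are in m, angles in rad, forces in N, time in s.
With the tool pointing down it reaches from about 0.35 to 0.975 m from the base axis. Payload 4.9 kg.
Tool frame: the origin (TCP) lies at the very end of the fingers, on their centre line; the grasp point (between the pads) lies 19 mm behind it; z points along the fingers, y is the direction in which the jaws open and shut (so a half turn about z gives the same grasp; the last joint's range is limited). The gripper opens to 85 mm and grips with 20 to 120 N. Pads are 22 mm wide; open, the fingers measure 114 mm over their backs; the gripper's body (76 mm by 85 mm) begins 54 mm behind the grasp point. The pads swing forward as they close: fully open they stand 13 mm farther back than shut.
Start: joints at [-1.336, 0.053, 1.613, -0, 1.476, -0.119], TCP at [0.217, -0.586, 0.231] pointing down, gripper open.
Joint ranges: [-3.01, 3.01], [-1.01, 2.22], [0.06, 2.58], [-1.02, 4.17], [0.09, 2.62], [-3.14, 3.14]. Speed limits (rad/s): [2.57, 2.57, 3.14, 3.14, 3.14, 3.14].

## Interface

Orientations are given as a rotation vector (axis times angle).
In Python, from station import ctrl gives the robot as it stands.
- The arm moves only by the tool apply_moves, never from a script. Its argument "deltas" is a list of rows, each a list of 5 numbers: the shift along the tool's x, y, z in m, then the turn about the tool's z in rad, then the gripper's target within -1 to 1 (fully open at 1, half-way at 0, shut at -1). A call has exactly 8 rows; each row shifts and turns the pose as measured when the row begins, along the tool's axes as they then stand; what a row does not reach is not made up. A row lasts 1/8 s, in which the tool goes at most 62.5 mm and 10.7 degrees, less where a joint would pass 70% of its speed; a pose out of reach is approached as far as the arm can. A call with a gripper value outside its range is refused whole. The fingers move at their own pace and stop on an object; "grip_force" is the grip in N (left out, the last holds). Time passes only in rows, so rows that do not move let the fingers close, or fill a call up. It gives the time, the measured TCP pose, the force and the opening at its end, in the units of the state.
- ctrl.get_obs(): the state, without advancing time (a new reading comes with each control period).
- ctrl.get_image(name): name is "side" or "top"; returns a dict with "img" (384x512x3 uint8, red, green, blue), "range_z" (384x512 float32, m along the optical axis (not along the pixel's ray), 0 where there is no reading), "mtx" (3x3 intrinsics, pixels), "eye" and "attitude" of the camera in the world. Camera axes: x right, y down, z forward; pixel columns grow to the right and rows downward; lengths in m; the calibration is good to about 2 mm. A picture is of the moment at which its call begins.
- ctrl.finish_job(): hands the job in, once; it reports no verdict.
Trained networks look in a picture, given as the dict that the camera call returned (one of the last four; its "shot" number tells which), for a name from the list of things; names that differ only in an ending like _2 or _b are one class to them, and where a whole thing is asked for, a point or a joint stands for the part that bears it (a point fixed in the world has none). Each returns a list of dicts, best first, with "confidence" (0 to 1); they miss things now and then, are a little off and sometimes report something else, mostly with a low value. They report only what shows in the picture. A call takes as long as a camera call. They do not tell look-alikes from the thing itself.
- ctrl.search_frame(picture, target): "extent" ([left, top, width, height] in pixels, round what is visible of it).
- ctrl.spot_point(picture, target): "uv" ([column, row] in pixels: a listed point, or the origin of a listed thing).
The state is a dict: "t": time; "q": joint angles; "dq": joint speeds; "effort": joint torques, N m; "tool_pos": TCP position; "tool_rot": TCP orientation; "contact_force": force on the tool from outside, world axes, zero at the start; "wrist_torque": the same for the moment, N m; "opening": finger opening in m.
Only numpy, scipy, OpenCV 4.12 (cv2) and the standard library are available. Lean on these libraries where they do the work, as an engineer would, in place of code of your own. Each camera call takes 0.05 s, during which the arm holds its last target.

## Task

Blow the dust off the small black-framed mirror: push the white spring cap of the blue air can well down from above, keep it down for about a second, then let it spring back up and move clear. Do not press the cap of the yellow adhesive spray can, and do not move the mirror.

Things in the scene. Friction and masses are not known exactly. Their poses are not given: they have to be found in the camera images.
- air_cap_top (a point): Centre of the flat top (36 mm across, 166 mm above the worktop when up) of the white spring cap on the blue air can, the one to press. The can (50 mm across, silver band) stands upright, fixed in a black holder 84 mm across. x points level along the nozzle, z up. A thin red straw slopes down from the cap toward the mirror, ending 64 mm from the axis. Nothing stands above the cap.
- air_cap (a joint): Travel of the white cap in m, along the can's upright axis: 0 = up, 0.010 = fully down against its stop. The spring needs about 2 N to start and 7 N to be fully down, and pushes the cap back up by itself when released.
- adhesive_cap_top (a point): Centre of the flat top face of the black spring cap on the yellow adhesive spray can, to be left alone. This can has the same shape, size, straw, spring and holder as the blue one, with a grey band; it stands on the worktop at least 200 mm from the blue can.
- dusty_mirror: Small mirror in a square black mount, 39 x 44 x 44 mm (x, y, z), standing loose on the worktop with its mirror face toward the blue can, about 115 mm from the can's axis, in front of its straw. Origin at the centre of its underside, z up. It is not to be moved.
There are look-alikes about, which are no part of the job. Leave any orange look-alike of the part that bears air_cap_top alone.

How it is judged:
By the outcome, as a careful person would: the job done as asked, in the order asked, and still so for the second after the job is handed in, with the robot touching nothing.
It also fails if it takes over 24 s, if anything falls off the work surface, if the arm or the gripper's body presses on something with over 40 N, if the wrist force passes 120 N, or if a joint passes its speed limit or range.

## Working session

There is one attempt and no reset: what is moved stays moved. The work goes in short steps, Python scripts to look and compute and a tool call to move; the robot and the scene stay as the last step left them, time stands still between calls to the robot, and variables do not carry over. Pictures are saved under pics/ and viewed, and the job is handed in when it is done.

Besides the shell and the picture viewer there is one more tool, called after "Emit:" by a JSON object that holds its "name" and its "arguments", one argument or row to a line. apply_moves: Moves the arm, as the interface text tells. Its arguments: {"type":"object","properties":{"deltas":{"type":"array"},"grip_force":{"type":"number"}},"required":["deltas"]}

```bash
mkdir -p pics; ls; cat > h.py <<'E'
import numpy as np,cv2
from station import ctrl
def world(p,u,v,z=None):
    K=np.array(p["mtx"]);R=np.array(p["attitude"])
    if R.shape!=(3,3): R=cv2.Rodrigues(R.astype(float))[0]
    d=R@np.array([(u-K[0,2])/K[0,0],(v-K[1,2])/K[1,1],1.]);e=np.array(p["eye"])
    if z is None: s=p["range_z"][int(round(v)),int(round(u))]
    else: s=(z-e[2])/d[2]
    return e+s*d
E
python3 - <<'E'
from h import *
o=ctrl.get_obs();print(o["t"],o["tool_pos"],o["tool_rot"],o["contact_force"],o["opening"])
for n in("side","top"):
    p=ctrl.get_image(n);cv2.imwrite(f"pics/{n}0.png",cv2.cvtColor(p["img"],cv2.COLOR_RGB2BGR))
    print(n,p["eye"],p["attitude"])
    for t in("air_cap_top","adhesive_cap_top","dusty_mirror"):
        for r in ctrl.spot_point(p,t):
            u,v=r["uv"];print(t,r["confidence"],r["uv"],world(p,u,v).round(3),world(p,u,v,.166 if 'cap' in t else 0).round(3))
E
```

```text
pics
0.0 [ 0.21638816 -0.58566379  0.23006049] [-3.09052988e+00 -5.52530331e-01  2.33486442e-04] [-0.70034635 -0.3573633  -0.16470776] 0.08560031552735314
side [ 0.3321516  -0.86964355  0.48983964] [-1.94852305  0.30454022 -0.16964274]
air_cap_top 0.69 [208.1, 141.0] [0.638 0.733 0.013] [0.54  0.218 0.166]
air_cap_top 0.56 [253.7, 146.4] [0.779 0.606 0.012] [0.635 0.131 0.166]
adhesive_cap_top 0.88 [249.0, 188.3] [ 0.548 -0.122  0.167] [ 0.548 -0.121  0.166]
dusty_mirror 0.7 [207.9, 139.1] [0.631 0.698 0.03 ] [0.651 0.802 0.   ]
dusty_mirror 0.67 [217.1, 223.4] [0.522 0.075 0.001] [ 0.522  0.077 -0.   ]
top [ 0.49997019 -0.02320856  1.20261211] [-2.22138934  2.16641555 -0.08684398]
air_cap_top 0.7 [169.3, 203.4] [0.528 0.186 0.167] [0.528 0.186 0.166]
adhesive_cap_top 0.59 [286.1, 195.3] [ 0.557 -0.116  0.168] [ 0.557 -0.116  0.166]
dusty_mirror 0.44 [215.4, 205.2] [0.53  0.078 0.041] [0.531 0.081 0.   ]
```

View pics/side0.png

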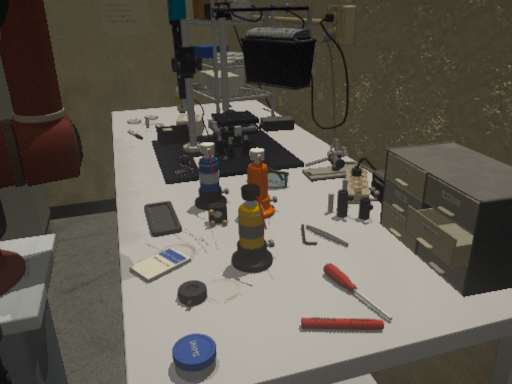

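View pics/top0.png

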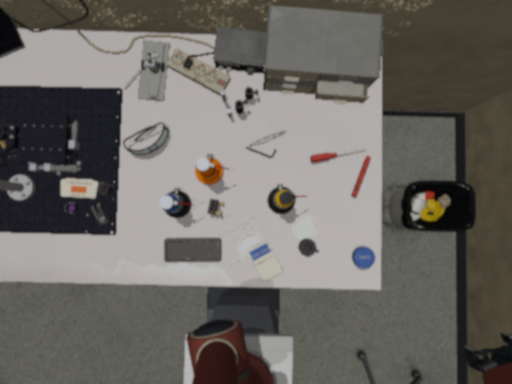

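```bash
python3 - <<'E'
from h import *
p=ctrl.get_image("top");s=ctrl.get_image("side")
def crop(p,x,y,w):
    return cv2.resize(cv2.cvtColor(p["img"][y:y+w,x:x+w],cv2.COLOR_RGB2BGR),(390,390),interpolation=cv2.INTER_CUBIC)
cv2.imwrite("pics/crop.png",np.hstack([crop(p,145,150,90),crop(s,170,130,100)]))
# points at height .155-.175 near the blue can
z=p["range_z"];pts=[]
for v in range(140,225):
    for u in range(145,235):
        if z[v,u]>0:
            w=world(p,u,v)
            if .155<w[2]<.18: pts.append([u,v,*w])
pts=np.array(pts)
for m in (pts[:,1]>185,pts[:,1]<=185):
    q=pts[m];print(len(q),q.min(0).round(3),q.max(0).round(3),np.median(q,0).round(3),q.mean(0).round(3))
# tall things
for v in range(100,300,4):
    for u in range(100,300,4):
        if z[v,u]>0:
            w=world(p,u,v)
            if w[2]>.18: print(u,v,w.round(2))
z=s["range_z"];q=[]
for v in range(135,160):
    for u in range(195,225):
        w=world(s,u,v)
        if .16<w[2]<.175 and abs(w[1]-.186)<.06:q.append([u,v,*w])
q=np.array(q);print(len(q),q.min(0).round(3),q.max(0).round(3),q.mean(0).round(3))
E
```

```text
171 [1.59e+02 1.95e+02 5.16e-01 1.66e-01 1.56e-01] [1.78e+02 2.08e+02 5.50e-01 2.14e-01 1.70e-01] [1.66e+02 2.02e+02 5.33e-01 1.94e-01 1.66e-01] [1.66713e+02 2.01480e+02 5.33000e-01 1.93000e-01 1.65000e-01]
168 [1.96e+02 1.57e+02 6.18e-01 7.40e-02 1.57e-01] [2.14e+02 1.70e+02 6.52e-01 1.21e-01 1.72e-01] [2.03e+02 1.64e+02 6.35e-01 1.02e-01 1.65e-01] [2.03661e+02 1.63423e+02 6.35000e-01 1.01000e-01 1.65000e-01]
85 [2.00e+02 1.42e+02 5.13e-01 1.70e-01 1.60e-01] [2.13e+02 1.49e+02 5.47e-01 2.12e-01 1.69e-01] [2.06482e+02 1.44800e+02 5.30000e-01 1.89000e-01 1.65000e-01]
```

View pics/crop.png

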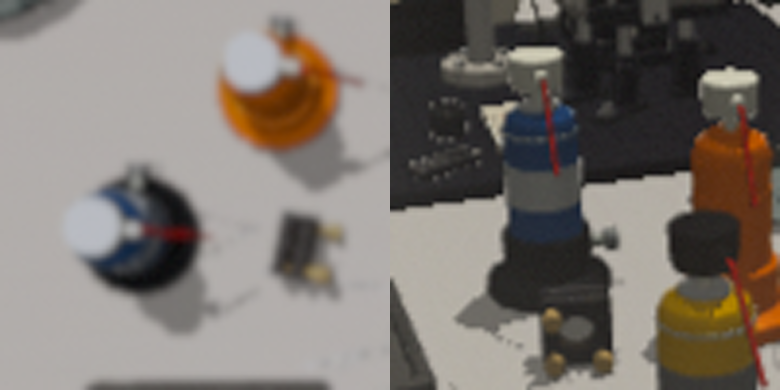

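Candidates for the cap in the top picture:
- (166,202): white cap on a blue can with a silver band. This is the one to press.
- (203,164): white cap on an orange can, a look-alike to leave alone.
- (286,195): black cap on the yellow can, to leave alone.

In the close crop, the chosen can is blue with a silver band, sits in a black holder, and its straw points at the mirror at (215,207). Both cameras put the centre of the cap top at about (0.532, 0.194, 0.166), which matches the given 166 mm. I'm starting the transit now.

Emit:
{"name": "apply_moves", "arguments": {
  "deltas": [
    [0.035, -0.039, -0.006, 0, -1],
    [0.035, -0.039, -0.006, 0, -1],
    [0.035, -0.039, -0.006, 0, -1],
    [0.035, -0.039, -0.006, 0, -1],
    [0.035, -0.039, 0, 0, -1],
    [0.035, -0.039, 0, 0, -1],
    [0.035, -0.039, 0, 0, -1],
    [0.035, -0.039, 0, 0, -1]
  ],
  "grip_force": 40
}}

```text
t: 1.5
tool_pos: [0.3748, -0.1884, 0.257]
tool_rot: [3.092, 0.54, 0.006]
contact_force: [1.0, -0.2, 0.3]
opening: -0.0003
```

```bash
cat > d.py <<'E'
from h import *
o=ctrl.get_obs();R=cv2.Rodrigues(np.array(o["tool_rot"],float))[0]
print(o["t"],o["tool_pos"].round(4),o["contact_force"].round(2),o["opening"])
print("tool delta to above cap z=.19",(R.T@(np.array([.532,.194,.19])-o["tool_pos"])).round(4), R[:,2].round(3))
E
python3 d.py
```

```text
1.5 [ 0.3748 -0.1884  0.257 ] [ 1.03 -0.23  0.3 ] -0.0002854641408191559
tool delta to above cap z=.19 [ 0.2774 -0.3066  0.0669] [ 0.005 -0.002 -1.   ]
```

Emit:
{"name": "apply_moves", "arguments": {
  "deltas": [
    [0.037, -0.041, 0, 0, -1],
    [0.037, -0.041, 0, 0, -1],
    [0.037, -0.041, 0, 0, -1],
    [0.037, -0.041, 0, 0, -1],
    [0.037, -0.041, 0, 0, -1],
    [0.037, -0.041, 0, 0, -1],
    [0.037, -0.041, 0, 0, -1],
    [0.018, -0.02, 0.01, 0, -1]
  ]
}}

```text
t: 2.5
tool_pos: [0.5358, 0.2099, 0.2509]
tool_rot: [3.087, 0.544, 0.024]
contact_force: [0.1, 0.5, 0.9]
opening: -0.0003
```

```bash
python3 d.py
```

```text
2.5 [0.5358 0.2099 0.2509] [0.05 0.46 0.92] -0.0003165800902451674
tool delta to above cap z=.19 [-0.0098  0.0131  0.0609] [ 0.016 -0.004 -1.   ]
```

Emit:
{"name": "apply_moves", "arguments": {
  "deltas": [
    [-0.009, 0.012, 0.0, 0, -1],
    [0, 0, 0.01, 0, -1],
    [0, 0, 0.012, 0, -1],
    [0, 0, 0.012, 0, -1],
    [0, 0, 0.012, 0, -1],
    [0, 0, 0.01, 0, -1],
    [0, 0, 0.004, 0, -1],
    [0, 0, 0, 0, -1]
  ]
}}

```text
t: 3.5
tool_pos: [0.5313, 0.1942, 0.1852]
tool_rot: [3.087, 0.543, 0.02]
contact_force: [0.1, -0.2, -0.4]
opening: 0.0
```

```bash
python3 d.py; python3 - <<'E'
from h import *
p=ctrl.get_image("top");s=ctrl.get_image("side")
def crop(p,x,y,w):
    return cv2.resize(cv2.cvtColor(p["img"][y:y+w,x:x+w],cv2.COLOR_RGB2BGR),(390,390),interpolation=cv2.INTER_CUBIC)
cv2.imwrite("pics/crop2.png",np.hstack([crop(p,120,150,120),crop(s,160,110,100)]))
E
```

```text
3.5 [0.5313 0.1942 0.1852] [ 0.07 -0.18 -0.41] 3.583708151745112e-05
tool delta to above cap z=.19 [ 0.0007  0.0005 -0.0048] [ 0.013 -0.005 -1.   ]
```

View pics/crop2.png

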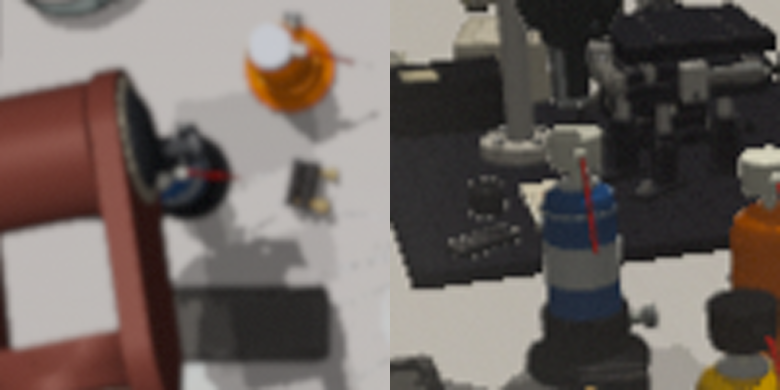

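```bash
python3 - <<'E'
from h import *
for n in("side","top"):
    p=ctrl.get_image(n)
    cv2.imwrite(f"pics/{n}3.png",cv2.cvtColor(p["img"],cv2.COLOR_RGB2BGR))
    print(p["eye"],p["attitude"])
E
```

```text
[ 0.3321516  -0.86964355  0.48983964] [-1.94852305  0.30454022 -0.16964274]
[ 0.49997019 -0.02320856  1.20261211] [-2.22138934  2.16641555 -0.08684398]
```

View pics/side3.png

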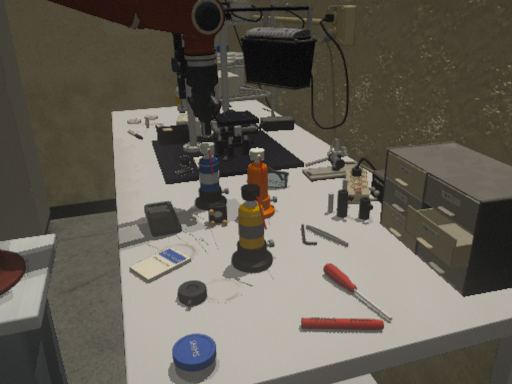

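View pics/top3.png

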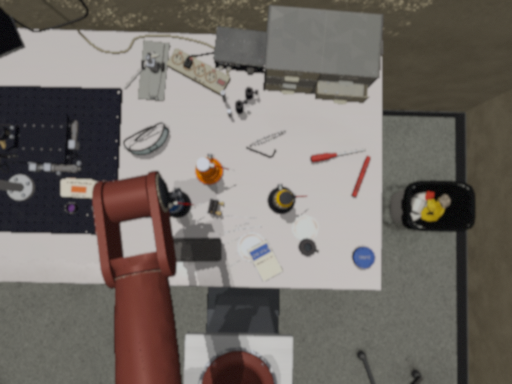

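The side picture shows the shut fingertips directly above the white cap, around (205,138). Now pressing.

Emit:
{"name": "apply_moves", "arguments": {
  "deltas": [
    [0, 0, 0.006, 0, -1],
    [0, 0, 0.006, 0, -1],
    [0, 0, 0.005, 0, -1],
    [0, 0, 0.004, 0, -1],
    [0, 0, 0.004, 0, -1],
    [0, 0, 0.003, 0, -1],
    [0, 0, 0.002, 0, -1],
    [0, 0, 0.001, 0, -1]
  ]
}}

```text
t: 4.7
tool_pos: [0.5326, 0.1945, 0.1571]
tool_rot: [3.087, 0.544, 0.023]
contact_force: [-3.3, -1.2, 6.2]
opening: 0.0001
```

Emit:
{"name": "apply_moves", "arguments": {
  "deltas": [
    [0, 0, 0.001, 0, -1],
    [0, 0, 0.001, 0, -1],
    [0, 0, 0.0005, 0, -1],
    [0, 0, 0.0005, 0, -1],
    [0, 0, 0.0005, 0, -1],
    [0, 0, 0.0005, 0, -1],
    [0, 0, 0.0005, 0, -1],
    [0, 0, 0.0005, 0, -1]
  ]
}}

```text
t: 5.7
tool_pos: [0.5326, 0.1945, 0.1592]
tool_rot: [3.086, 0.545, 0.022]
contact_force: [-3.4, -0.7, 5.1]
opening: 0.0
```

The hold sagged to about 7 mm of travel. I haven't released, so I'll push fully down and hold a firm second there.

Emit:
{"name": "apply_moves", "arguments": {
  "deltas": [
    [0, 0, 0.004, 0, -1],
    [0, 0, 0.003, 0, -1],
    [0, 0, 0.002, 0, -1],
    [0, 0, 0.002, 0, -1],
    [0, 0, 0.002, 0, -1],
    [0, 0, 0.002, 0, -1],
    [0, 0, 0.002, 0, -1],
    [0, 0, 0.002, 0, -1]
  ]
}}

```text
t: 6.7
tool_pos: [0.533, 0.1946, 0.156]
tool_rot: [3.085, 0.546, 0.019]
contact_force: [-5.3, -2.1, 10.4]
opening: 0.0001
```

Emit:
{"name": "apply_moves", "arguments": {
  "deltas": [
    [0, 0, 0.002, 0, -1],
    [0, 0, 0.002, 0, -1],
    [0, 0, -0.008, 0, -1],
    [0, 0, -0.012, 0, -1],
    [0, 0, -0.02, 0, -1],
    [0, 0, -0.03, 0, -1],
    [0, 0, -0.03, 0, -1],
    [0, 0, -0.01, 0, -1]
  ]
}}

```text
t: 7.7
tool_pos: [0.5316, 0.1954, 0.2714]
tool_rot: [3.084, 0.547, 0.021]
contact_force: [-0.0, -0.0, 0.1]
opening: 0.0002
```

Emit:
{"name": "apply_moves", "arguments": {
  "deltas": [
    [-0.03, 0.033, 0, 0, -1],
    [-0.035, 0.039, 0, 0, -1],
    [-0.035, 0.039, 0, 0, -1],
    [-0.035, 0.039, 0, 0, -1],
    [-0.035, 0.039, 0, 0, -1],
    [-0.02, 0.02, 0, 0, -1],
    [0, 0, 0, 0, -1],
    [0, 0, 0, 0, -1]
  ]
}}

```text
t: 8.7
tool_pos: [0.4216, -0.0724, 0.2696]
tool_rot: [3.085, 0.55, 0.02]
contact_force: [1.3, 0.4, -0.0]
opening: -0.0001
```

```bash
python3 d.py; python3 - <<'E'
from h import *
p=ctrl.get_image("top");s=ctrl.get_image("side")
for n,p_ in(("side",s),("top",p)): cv2.imwrite(f"pics/{n}9.png",cv2.cvtColor(p_["img"],cv2.COLOR_RGB2BGR))
for nm,q in(("top",p),("side",s)):
  for t in("air_cap_top","adhesive_cap_top","dusty_mirror"):
    for r in ctrl.spot_point(q,t):
        print(nm,t,r["confidence"],r["uv"],world(q,*r["uv"]).round(3))
def med(p,cx,cy,r,z0,z1):
    w=np.array([world(p,u,v) for u in range(145,300) for v in range(130,225) if p["range_z"][v,u]>0])
    w=w[(np.hypot(w[:,0]-cx,w[:,1]-cy)<r)&(w[:,2]>z0)&(w[:,2]<z1)]
    return len(w),np.median(w,0).round(4)
for q in(p,s): print(med(q,.532,.194,.03,.15,.18),med(q,.557,-.116,.03,.15,.18))
E
```

```text
8.7 [ 0.4216 -0.0724  0.2696] [ 1.3   0.36 -0.04] -0.00011930012632140544
tool delta to above cap z=.19 [ 0.1948 -0.2127  0.0795] [ 0.014 -0.006 -1.   ]
top air_cap_top 0.5 [166.6, 204.2] [0.526 0.193 0.164]
top dusty_mirror 0.44 [216.1, 206.6] [0.526 0.076 0.036]
side air_cap_top 0.76 [254.0, 148.3] [0.631 0.113 0.167]
side air_cap_top 0.46 [207.7, 143.7] [0.533 0.19  0.167]
side dusty_mirror 0.55 [217.6, 223.1] [ 0.524  0.079 -0.   ]
(173, array([0.5328, 0.1933, 0.1653])) (162, array([ 0.5527, -0.116 ,  0.1657]))
(129, array([0.528 , 0.1845, 0.1631])) (254, array([ 0.5483, -0.1263,  0.1632]))
```

```bash
python3 - <<'E'
import cv2,numpy as np
c=lambda f,x,y,w:cv2.resize(cv2.imread(f)[y:y+w,x:x+w],(390,290))
r=lambda n:np.hstack([c(f"pics/top{n}.png",150,150,100),c(f"pics/side{n}.png",170,130,110)])
cv2.imwrite("pics/cmp.png",np.vstack([r(0),r(9)]))
E
```

```text
(no output)
```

View pics/cmp.png

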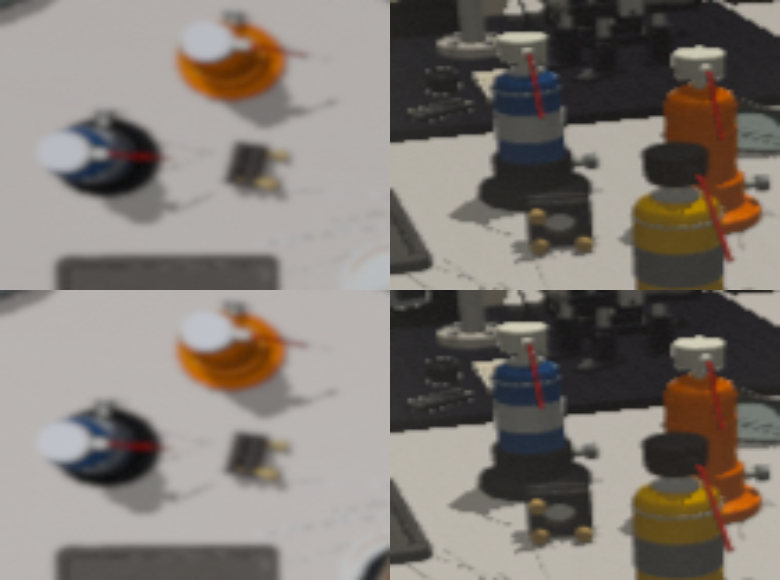

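The before and after crops match. The white cap is back up at 0.165 m, the mirror hasn't moved, and the adhesive can is unchanged. The arm is clear.

```bash
python3 -c "
from station import ctrl
print(ctrl.finish_job())"
```

```text
the job is handed in; nothing more can be done
None
```

I pressed the white cap of the blue air can from above with shut fingers, held it down, let it spring back up, moved clear and handed the job in at about 9 s.

- **Hold:** The first press reached about 9 mm but sagged to about 7 mm during the hold. Without releasing, I pushed on to the stop (fingertips at 0.156 m, 10 N) and held there for about a second. In all, the cap was down for a little over 2 s, longer than the second asked for.
- **Force:** There was a small sideways force of about 5 N at the stop. No force reading came near the limits.
- **Last checks:** The top camera reads the cap back up at 0.165 m. The mirror, the yellow can and the orange look-alike look the same in the before and after crops, and the gripper is touching nothing.
- **Disagreements:** In the last pictures the networks did not report the adhesive cap at all, but depth shows it at its normal height of 0.166 m. In the side view they ranked the orange look-alike's cap above the right one, so I chose by colour and description.

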